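# Turn a four-way tube rack to its 50 ml side and slide it home

### The job

The orange four-way tube rack is standing on one of its narrow sides. Without gripping it or picking it up, push it over with your fingers so that it lies flat with its four large holes facing up, then push it along the bench until its long side rests flush along the front of the teal bottle riser. Leave the bottle, beaker, tape roll and tweezers where they are.

Things in the scene. Friction and masses are not known exactly. Their poses are not given: they have to be found in the camera images.
- rack: Orange hollow plastic four-way test-tube rack, empty, a box 175 mm long (its y), 95 mm (its z) by 52 mm (its x), about 0.17 kg; friction on the bench about 0.6. Origin at the box's centre. Starts standing on a narrow side, 95 mm tall, z up. The -x face has the four large 30 mm holes in a row at mid-height, the +x face twelve 17 mm holes, the narrow faces many small ones
- rack_high (a point): Middle of the solid strip above the large holes on the rack's -x face: (-26, 0, +35) mm in the rack's frame. At the start that face looks to the robot, turned up to 30 degrees. Pushed here away from the robot the rack tips over its far lower edge, falls by itself beyond 29 degrees and lies 52 mm high, large holes up, its x axis down, its z axis away from the robot; pushed low it may slide
- riser: Teal stepped bottle riser standing fixed beyond the rack. Origin on the bench, in the middle of the foot of its plane upright front face, 600 mm wide (its y), 65 mm high, looking to the robot (its -x). Bottles up to 115 mm tall stand on the front step 35 mm or more behind that face; a second step, 110 mm high, begins 100 mm behind it
- bottle: Bystander: amber bottle with blue cap, 60 mm across, 125 mm tall, standing; origin at the centre of its underside
- beaker: Bystander: clear glass beaker, 68 mm across, 85 mm tall, standing; origin at the centre of its underside
- tape_roll: Bystander: roll of white label tape lying flat, 76 mm across, 30 mm high; origin at the centre of its underside
- tweezers: Bystander: steel tweezers lying flat, 150 mm long along their x, 8 mm high; origin about the middle of their underside
Things that resemble listed ones, but are neither listed nor needed, are in the scene too. Of the things that look like the rack, the smallest one is meant.

How it is judged:
By the outcome, as a careful person would: the job done as asked, in the order asked, and still so for the second after the job is handed in, with the robot touching nothing.
It also fails if it takes over 48 s, if anything falls off the work surface, if the arm or the gripper's body presses on something with over 40 N, if the wrist force passes 120 N, or if a joint passes its speed limit or range.

### The arm

A 6-joint arm with a two-finger parallel gripper is mounted at the origin on the work surface. World frame = base frame: x ahead of the robot, y to its left, z up, the work surface at z = 0. Lengths are in m, angles in rad, forces in N, time in s.
With the tool pointing down it reaches from about 0.35 to 0.925 m from the base axis. Payload 6.4 kg.
Tool frame: the origin (TCP) lies at the centre of the arm's flange, where the gripper is bolted on; the fingertips stand 173 mm ahead of it and the grasp point (between the pads) lies arm.tcp_to_grasp ahead of it (arm.tcp_to_grasp is the distance from the TCP to the grasp point, in m); z points along the fingers, y is the line along which they close (so a half turn about z gives the same grasp; the last joint's range is limited). The gripper opens to 85 mm and grips with 20 to 120 N. Pads are 22 mm wide; open, the fingers measure 114 mm over their backs; the gripper's body (76 mm by 85 mm) begins 54 mm behind the grasp point. The pads swing forward as they close: fully open they stand 13 mm farther back than shut.
Start: joints at [-1.364, 0.245, 1.558, -0, 1.339, -0.174], TCP at [0.242, -0.603, 0.405] pointing down, gripper open.
Joint ranges: [-3.13, 3.13], [-1.02, 2.26], [0.13, 2.54], [-0.95, 4.09], [0.21, 2.88], [-2.74, 2.74]. Speed limits (rad/s): [2.57, 2.57, 3.14, 3.14, 3.14, 3.14].

### API

Orientations are given as a 3x3 rotation matrix whose columns are the frame's x, y, z axes.
In Python, from bench import sensors, eyes, ticket, arm gives the robot as it stands.
- The arm moves only by the shell command python3 -m jog 'ROWS' [OPENING] [FORCE]. ROWS is JSON, a list of rows, each an object with "offset": the shift along the tool's x, y, z in cm, a list of three; "twist": the turn, a rotation vector about the tool's x, y, z in rad, a list of three. A call has 1 to 8 rows; each row is the pose to reach, as a shift and turn from the pose commanded when the call began, along the tool's axes at that moment; what a row does not reach only later rows make up. A row lasts 1/10 s, in which the tool goes at most 50 mm and 8.59 degrees, less where a joint would pass 70% of its speed; a pose out of reach is approached as far as the arm can. A call with a gripper value outside its range is refused whole. OPENING is the opening, from 0 (shut) to 1 (fully open), set as the call begins (- or left out, the last holds). The fingers move at their own pace and stop on an object; FORCE is the grip in N (left out, the last holds). Time passes only in rows, so rows that repeat a pose let the fingers close. It gives the time, the measured TCP pose, the force, the opening and the grip force at its end, in the units of the state.
- sensors.state(): the state, without advancing time (a new reading comes with each control period).
- eyes.get_image(name): name is "scene" or "side" or "wrist"; returns a dict with "pixels" (480x640x3 uint8, blue, green, red), "z_map" (480x640 float32, m along the optical axis (not along the pixel's ray), 0 where there is no reading), "vfov" (degrees; the focal length in pixels is half the picture's height over the tangent of half this angle, whatever the lens; pixels are square), "cx", "cy" (the principal point, pixels), "pose" (4x4, takes a point from camera to world coordinates); the wrist camera has in their place "mount" (4x4, takes a point from camera to tool coordinates, whose origin is the TCP and whose axes are the flange's). Camera axes: x right, y up, looking along -z (the intrinsics and any distortion apply to the point x, -y, -z); pixel columns grow to the right and rows downward; lengths in m; the calibration is good to about 2 mm. A picture is of the moment at which its call begins: read the wrist's pose just before it.
- ticket.hand_in(): hands the job in; it is judged then, once.
The state is a dict: "time_s": time; "joints": joint angles; "joint_velocities": joint speeds; "joint_torque": joint torques, N m; "eef_pos": TCP position; "orientation": TCP orientation; "ft_force": force on the tool from outside, world axes, zero at the start; "wrist_torque": the same for the moment, N m; "grip_width": finger opening in m; "grasp_force": force on a finger pad.
Only numpy, scipy, OpenCV 4.12 (cv2) and the standard library are available. Lean on these libraries where they do the work, as an engineer would, in place of code of your own. Each camera call takes 0.05 s, during which the arm holds its last target. There are 200 camera calls.

## Working session

There is one attempt and no reset: what is moved stays moved. The work goes in short steps, Python scripts to look and compute and a shell command to move; the robot and the scene stay as the last step left them, time stands still between calls to the robot, and variables do not carry over. Pictures are saved under pics/ and viewed, at most 10 in all, crops included, and the job is handed in when it is done.

```bash
ls; mkdir -p pics
cat > h.py <<'E'
import numpy as np, cv2
from bench import sensors, eyes, ticket, arm
def grab(n,save):
    im=eyes.get_image(n); cv2.imwrite(f'pics/{save}.png',im['pixels'])
    d={k:im[k] for k in im if k!='pixels'}; d['pixels']=im['pixels']; np.save(f'pics/{save}.npy',d,allow_pickle=True)
    return im
def load(s): return np.load(f'pics/{s}.npy',allow_pickle=True).item()
def cloud(im,pose=None):
    z=im['z_map']; f=240/np.tan(np.radians(im['vfov'])/2); v,u=np.mgrid[:480,:640]
    P=np.stack([(u-im['cx'])/f*z,-(v-im['cy'])/f*z,-z],-1); T=im['pose'] if pose is None else pose
    W=P@np.array(T)[:3,:3].T+np.array(T)[:3,3]; W[z==0]=np.nan; return W
E
python3 - <<'E'
from h import *
for n in('scene','side'):
    im=grab(n,n+'0'); print({k:im[k] for k in im if k not in('pixels','z_map')})
s=sensors.state();print(s['time_s'],s['eef_pos'],s['orientation'],s['ft_force'],arm.tcp_to_grasp)
E
```

```text
pics
{'vfov': 54.3119174512513, 'cx': 313.4980203974838, 'cy': 239.7673447631813, 'pose': array([[-0.58696902, -0.45952266,  0.66656305,  1.18874562],
       [ 0.80939568, -0.31415124,  0.49617299,  0.49199428],
       [-0.01860113,  0.83075142,  0.5563327 ,  0.62832897],
       [ 0.        ,  0.        ,  0.        ,  1.        ]])}
{'vfov': 50.12350364983609, 'cx': 315.6689360426843, 'cy': 236.1080409178856, 'pose': array([[-0.81856451,  0.35885223, -0.44852783,  0.15036081],
       [-0.57428101, -0.49442066,  0.65249486,  0.55190518],
       [ 0.01238781,  0.79169015,  0.61079722,  0.60958076],
       [ 0.        ,  0.        ,  0.        ,  1.        ]])}
0.1 [ 0.24155809 -0.60323083  0.40370139] [[ 9.28368332e-01  3.71661294e-01 -3.50906591e-04]
 [ 3.71661338e-01 -9.28366853e-01  1.68414662e-03]
 [ 3.00162065e-04 -1.69392680e-03 -9.99998520e-01]] [-0.56450445  0.10894062 -0.5707806 ] 0.1547
```

View pics/scene0.png

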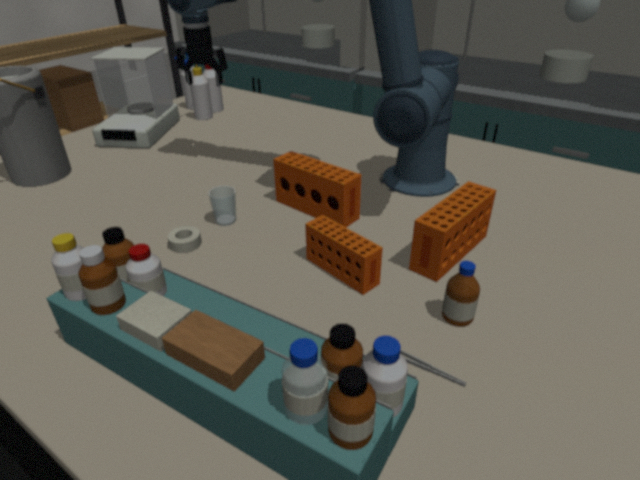

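View pics/side0.png

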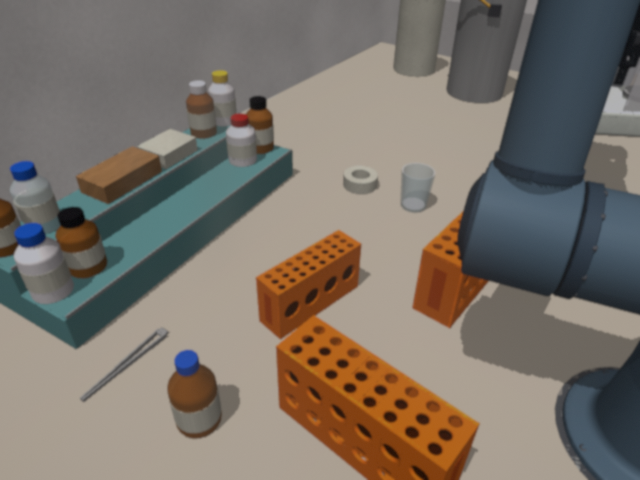

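The smallest rack is the middle one (scene ~(343,252), side ~(310,282)), with its four large holes facing the robot. The tweezers lie near the riser's left end, the tape and beaker toward its right end, and the bottle to the left.

```bash
cat >> h.py <<'E'
def orange(im,W,box,zmin=0.01):
    hsv=cv2.cvtColor(im['pixels'],cv2.COLOR_BGR2HSV); m=(hsv[...,0]>4)&(hsv[...,0]<17)&(hsv[...,1]>180)&(W[...,2]>zmin)
    x0,x1,y0,y1=box; m&=(W[...,0]>x0)&(W[...,0]<x1)&(W[...,1]>y0)&(W[...,1]<y1); return m
def teal(im,W):
    hsv=cv2.cvtColor(im['pixels'],cv2.COLOR_BGR2HSV); return (hsv[...,0]>80)&(hsv[...,0]<98)&(hsv[...,1]>90)&np.isfinite(W[...,0])&(W[...,0]>.3)
def rect(P,n=''):
    r=cv2.minAreaRect(P[:,:2].astype(np.float32)*1000); print(n,len(P),np.round(cv2.boxPoints(r)).tolist(),np.round(r[1]),'z',np.round(np.percentile(P[:,2],[1,50,99])*1000))
E
python3 - <<'E'
from h import *
for n,c,box in(('scene0',(343,252),0),('side0',(310,282),0)):
    im=load(n);W=cloud(im)
    print(n,'centre',W[c[1],c[0]])
    hsv=cv2.cvtColor(im['pixels'],cv2.COLOR_BGR2HSV)
    m=((hsv[...,0]>3)&(hsv[...,0]<18)&(hsv[...,1]>150)&(W[...,2]>.01)&(W[...,2]<.13)).astype(np.uint8)
    m=cv2.morphologyEx(m,cv2.MORPH_CLOSE,np.ones((3,3)))
    k,l,st,ce=cv2.connectedComponentsWithStats(m)
    for i in range(1,k):
        if st[i,4]>600:
            P=W[(l==i)&np.isfinite(W[...,0])]; rect(P,f'{n} {ce[i].round()}')
            T=P[P[:,2]>np.percentile(P[:,2],98)-.006]; rect(T,'   top')
    t=teal(im,W); P=W[t]; P=P[(P[:,2]>.0)&(P[:,2]<.15)]; 
    F=P[(P[:,2]>.055)&(P[:,2]<.075)]; rect(F,'step1 top')
    F=P[(P[:,2]>.01)&(P[:,2]<.055)]; rect(F,'riser side')
# points
for n,px in(('scene0',dict(tape=(184,239),beaker=(223,205),bottle=(462,295),tw1=(462,382),tw2=(405,355))),('side0',dict(tape=(360,180),beaker=(416,188),bottle=(195,395),tw1=(85,397),tw2=(163,333)))):
    W=cloud(load(n))
    for k,(u,v) in px.items(): print(n,k,np.round(np.nanmedian(W[v-2:v+3,u-2:u+3].reshape(-1,3),0)*1000))
E
```

```text
scene0 centre [0.53266242 0.07748581 0.07881754]
scene0 [329. 216.] 7944 [[177.0, -183.0], [322.0, -289.0], [603.0, 93.0], [459.0, 200.0]] [475. 180.] z [ 11.  80. 129.]
   top 1054 [[272.0, -258.0], [344.0, -264.0], [365.0, -33.0], [292.0, -26.0]] [232.  73.] z [123. 127. 130.]
scene0 [451. 229.] 4916 [[182.0, 198.0], [418.0, 172.0], [425.0, 241.0], [190.0, 267.0]] [ 70. 237.] z [ 10. 100. 129.]
   top 1575 [[184.0, 198.0], [417.0, 171.0], [424.0, 241.0], [192.0, 267.0]] [ 70. 234.] z [123. 127. 129.]
scene0 [463. 289.] 659 [[489.0, 341.0], [505.0, 290.0], [535.0, 299.0], [518.0, 350.0]] [31. 53.] z [ 64.  85. 105.]
   top 91 [[494.0, 331.0], [502.0, 301.0], [519.0, 306.0], [511.0, 336.0]] [18. 31.] z [ 98. 101. 106.]
step1 top 859 [[307.0, -969.0], [681.0, -1095.0], [1140.0, 273.0], [767.0, 399.0]] [1443.  394.] z [55. 66. 75.]
riser side 1315 [[316.0, -974.0], [691.0, -1095.0], [1135.0, 272.0], [761.0, 394.0]] [1438.  394.] z [12. 36. 55.]
side0 centre [0.47948209 0.08628725 0.0822492 ]
side0 [444. 277.] 3944 [[278.0, -163.0], [348.0, -168.0], [358.0, -29.0], [288.0, -24.0]] [139.
[... 393 characters left out ...]
325.0], [475.0, 301.0], [514.0, 332.0], [494.0, 357.0]] [51. 31.] z [ 68.  88. 105.]
   top 200 [[470.0, 322.0], [480.0, 309.0], [506.0, 330.0], [496.0, 342.0]] [33. 16.] z [ 98. 101. 106.]
step1 top 23 [[800.0, 186.0], [840.0, 179.0], [873.0, 353.0], [833.0, 360.0]] [177.  40.] z [57. 66. 74.]
riser side 3 [[865.0, 353.0], [865.0, 353.0], [885.0, 353.0], [885.0, 353.0]] [20.  0.] z [41. 54. 54.]
scene0 tape [ 640. -291.   31.]
scene0 beaker [ 513. -286.   63.]
scene0 bottle [523. 323.  77.]
scene0 tw1 [646. 382.   7.]
scene0 tw2 [642. 280.   4.]
side0 tape [ 613. -284.   29.]
side0 beaker [ 479. -277.   64.]
side0 bottle [473. 330.  86.]
side0 tw1 [641. 385.   7.]
side0 tw2 [642. 246.   8.]
```

Run:
```python
from h import *
for n,px in(('scene0',[(250,315),(160,345),(330,420)]),('side0',[(120,290),(260,190)])):
    im=load(n);W=cloud(im);hsv=cv2.cvtColor(im['pixels'],cv2.COLOR_BGR2HSV)
    for u,v in px: print(n,(u,v),hsv[v,u],np.round(W[v,u]*1000))
    m=orange(im,W,(.43,.62,-.1,.2)); P=W[m]; rect(P,n+' rack'); rect(P[P[:,2]>.09],'  top')
    m=(hsv[...,0]>80)&(hsv[...,0]<100)&(hsv[...,1]>60)&(W[...,0]>.5)&(W[...,1]<.5)&(W[...,1]>-.6)&(W[...,2]>.005)
    P=W[m]; 
    A=P[(P[:,2]>.06)&(P[:,2]<.07)];rect(A,n+' step1')
    # front edge: min x per y bin on step1
    for Q,l in((A,'edge'),(P[(P[:,2]>.015)&(P[:,2]<.055)],'face')):
        b=np.round(Q[:,1]/.04); 
        print(l,[(int(k*40),int(1000*np.percentile(Q[b==k,0],3)),int((b==k).sum())) for k in np.unique(b)])
```

```text
scene0 (250, 315) [ 87  77 106] [768.  36.  65.]
scene0 (160, 345) [24 30 86] [935.  18. 123.]
scene0 (330, 420) [24 21 62] [910. 302. 148.]
scene0 rack 3460 [[456.0, -26.0], [511.0, -38.0], [549.0, 136.0], [495.0, 148.0]] [178.  56.] z [11. 73. 98.]
  top 1100 [[456.0, -26.0], [510.0, -38.0], [547.0, 135.0], [493.0, 147.0]] [177.  55.] z [90. 96. 98.]
scene0 step1 5078 [[729.0, 340.0], [773.0, -250.0], [972.0, -236.0], [929.0, 354.0]] [200. 592.] z [60. 66. 70.]
edge [(-240, 968, 17), (-200, 771, 56), (-160, 769, 209), (-120, 767, 437), (-80, 764, 481), (-40, 760, 495), (0, 757, 507), (40, 755, 540), (80, 752, 580), (120, 749, 718), (160, 745, 247), (200, 763, 118), (240, 934, 108), (280, 930, 113), (320, 733, 229), (360, 754, 223)]
face [(-240, 968, 70), (-200, 965, 173), (-160, 963, 182), (-120, 960, 201), (-80, 957, 212), (-40, 954, 227), (0, 951, 243), (40, 948, 267), (80, 945, 282), (120, 942, 305), (160, 939, 333), (200, 936, 360), (240, 933, 390), (280, 931, 256), (320, 739, 20), (360, 748, 535)]
side0 (120, 290) [91 85 63] [735. 243.  44.]
side0 (260, 190) [92 64 68] [ 761. 
[... 174 characters left out ...]
139.0], [491.0, 149.0]] [175.  53.] z [90. 95. 97.]
side0 step1 7673 [[724.0, 343.0], [768.0, -251.0], [917.0, -240.0], [874.0, 354.0]] [150. 595.] z [61. 65. 69.]
edge [(-240, 779, 83), (-200, 777, 145), (-160, 774, 131), (-120, 773, 361), (-80, 770, 479), (-40, 767, 526), (0, 764, 570), (40, 760, 631), (80, 757, 683), (120, 752, 766), (160, 748, 837), (200, 738, 762), (240, 734, 373), (280, 731, 500), (320, 727, 500), (360, 731, 326)]
face [(-240, 767, 109), (-200, 765, 170), (-160, 762, 177), (-120, 759, 193), (-80, 756, 116), (-40, 755, 1), (40, 746, 96), (80, 744, 293), (120, 741, 331), (160, 738, 354), (200, 735, 399), (240, 732, 431), (280, 729, 482), (320, 726, 537), (360, 728, 945)]
```

Riser front: x ≈ 0.749 − 0.0735·y, yaw +4.2°. Rack: 175×53×96 mm (matches), centre (0.499, 0.058), yaw −11.5°. I'll move to a stand-off behind it.

```bash
cat >> h.py <<'E'
def rel(p,yaw):
    from scipy.spatial.transform import Rotation as Ro
    s=sensors.state(); R=np.array(s['orientation']); c,n=np.cos(yaw),np.sin(yaw)
    Rt=np.array([[c,n,0],[n,-c,0],[0,0,-1.]])
    print('offset cm',np.round(R.T@(np.array(p)-s['eef_pos'])*100,2),'twist',np.round(Ro.from_matrix(R.T@Rt).as_rotvec(),3),'t',s['time_s'],'pos',np.round(s['eef_pos'],4),'F',np.round(s['ft_force'],1),'q',np.round(s['joints'],2))
E
python3 -m jog '[{"offset":[41.9,-56,0],"twist":[0,0,0.58]},{"offset":[41.9,-56,0],"twist":[0,0,0.58]},{"offset":[41.9,-56,0],"twist":[0,0,0.58]},{"offset":[41.9,-56,0],"twist":[0,0,0.58]},{"offset":[41.9,-56,0],"twist":[0,0,0.58]},{"offset":[41.9,-56,0],"twist":[0,0,0.58]},{"offset":[41.9,-56,0],"twist":[0,0,0.58]},{"offset":[41.9,-56,0],"twist":[0,0,0.58]}]' 1
python3 -c "
from h import *
rel((.423,.073,.405),-.2)"
```

```text
time_s: 0.9
eef_pos: [0.3449, -0.215, 0.4043]
orientation: [[0.98, -0.199, 0.0], [-0.199, -0.98, 0.0], [0.0, -0.0, -1.0]]
ft_force: [0.0, -0.6, 0.4]
grip_width: 0.0854
grasp_force: 0.0
offset cm [  1.93 -29.78  -0.06] twist [-0. -0. -0.] t 0.9 pos [ 0.3449 -0.215   0.4043] F [ 0.  -0.6  0.4] q [-0.84 -0.37  2.15  0.    1.37  0.93]
```

Then down to TCP z = 0.26 (tips about 0.087–0.10), where I'll measure the tip height.

```bash
python3 -m jog '[{"offset":[1.9,-29.8,0],"twist":[0,0,0]},{"offset":[1.9,-29.8,0],"twist":[0,0,0]},{"offset":[1.9,-29.8,0],"twist":[0,0,0]},{"offset":[1.9,-29.8,0],"twist":[0,0,0]},{"offset":[1.9,-29.8,0],"twist":[0,0,0]},{"offset":[1.9,-29.8,0],"twist":[0,0,0]},{"offset":[1.9,-29.8,0],"twist":[0,0,0]},{"offset":[1.9,-29.8,0],"twist":[0,0,0]}]' >/dev/null
python3 -m jog '[{"offset":[0,0,5],"twist":[0,0,0]},{"offset":[0,0,10],"twist":[0,0,0]},{"offset":[0,0,14.4],"twist":[0,0,0]},{"offset":[0,0,14.4],"twist":[0,0,0]},{"offset":[0,0,14.4],"twist":[0,0,0]}]'
python3 - <<'E'
from h import *
rel((.423,.073,.26),-.2)
for n in('side','scene'):
    im=grab(n,n+'1');W=cloud(im)
    m=orange(im,W,(.43,.62,-.1,.2)); P=W[m]; rect(P[P[:,2]>.09],'rack top')
    p=W[(abs(W[...,0]-.423)<.045)&(abs(W[...,1]-.073)<.075)&(W[...,2]>.06)&(W[...,2]<.25)]
    for a in np.arange(.06,.15,.005):
        q=p[(p[:,2]>a)&(p[:,2]<a+.005)]; print(n,round(a,3),len(q),end='; ')
a=cv2.resize(cv2.imread('pics/side1.png')[150:400,150:480],None,fx=2.4,fy=2.4); cv2.imwrite('pics/c1.png',a)
E
```

```text
time_s: 2.2
eef_pos: [0.4228, 0.0702, 0.2612]
orientation: [[0.98, -0.2, -0.001], [-0.2, -0.98, -0.0], [-0.001, 0.0, -1.0]]
ft_force: [-0.1, -0.3, 0.5]
grip_width: 0.085
grasp_force: 0.0
offset cm [-0.04 -0.28  0.12] twist [ 0.     0.001 -0.001] t 2.2 pos [0.4228 0.0702 0.2612] F [-0.1 -0.3  0.5] q [-0.1  -0.1   2.21 -0.    1.03  1.67]
rack top 1126 [[412.0, 32.0], [516.0, 10.0], [542.0, 138.0], [438.0, 160.0]] [131. 107.] z [ 90.  95. 109.]
side 0.06 24; side 0.065 21; side 0.07 13; side 0.075 6; side 0.08 1; side 0.085 0; side 0.09 1; side 0.095 2; side 0.1 26; side 0.105 55; side 0.11 78; side 0.115 84; side 0.12 86; side 0.125 75; side 0.13 71; side 0.135 77; side 0.14 50; side 0.145 72; rack top 1130 [[414.0, -18.0], [510.0, -38.0], [546.0, 135.0], [450.0, 156.0]] [177.  98.] z [91. 96. 99.]
scene 0.06 0; scene 0.065 0; scene 0.07 1; scene 0.075 0; scene 0.08 0; scene 0.085 4; scene 0.09 3; scene 0.095 6; scene 0.1 7; scene 0.105 25; scene 0.11 31; scene 0.115 48; scene 0.12 39; scene 0.125 41; scene 0.13 45; scene 0.135 43; scene 0.14 34; scene 0.145 34;
```

View pics/c1.png

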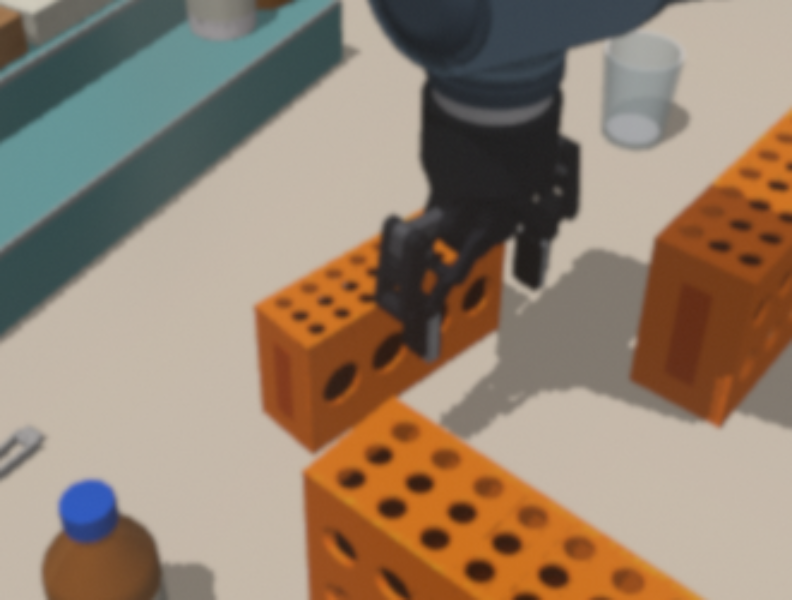

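Tips are at z ≈ 0.100 (160 mm ahead of the TCP, pads open) and the axis passes through the rack's face centre. Next I'll lower to about 0.083 and push slowly.

```bash
python3 -m jog '[{"offset":[1,0,1.8],"twist":[0,0,0]},{"offset":[2.5,0,1.8],"twist":[0,0,0]},{"offset":[3.3,0,1.8],"twist":[0,0,0]},{"offset":[4,0,1.8],"twist":[0,0,0]},{"offset":[4.6,0,1.7],"twist":[0,0,0]},{"offset":[5.2,0,1.6],"twist":[0,0,0]},{"offset":[5.2,0,1.6],"twist":[0,0,0]}]'
python3 - <<'E'
from h import *
im=grab('side','side2');W=cloud(im)
a=cv2.resize(im['pixels'][150:400,150:480],None,fx=2.4,fy=2.4); cv2.imwrite('pics/c2.png',a)
E
```

```text
time_s: 3.0
eef_pos: [0.4743, 0.0609, 0.2454]
orientation: [[0.98, -0.198, 0.001], [-0.198, -0.98, -0.0], [0.001, -0.0, -1.0]]
ft_force: [-0.8, -0.8, 0.8]
grip_width: 0.0858
grasp_force: 0.2
```

View pics/c2.png

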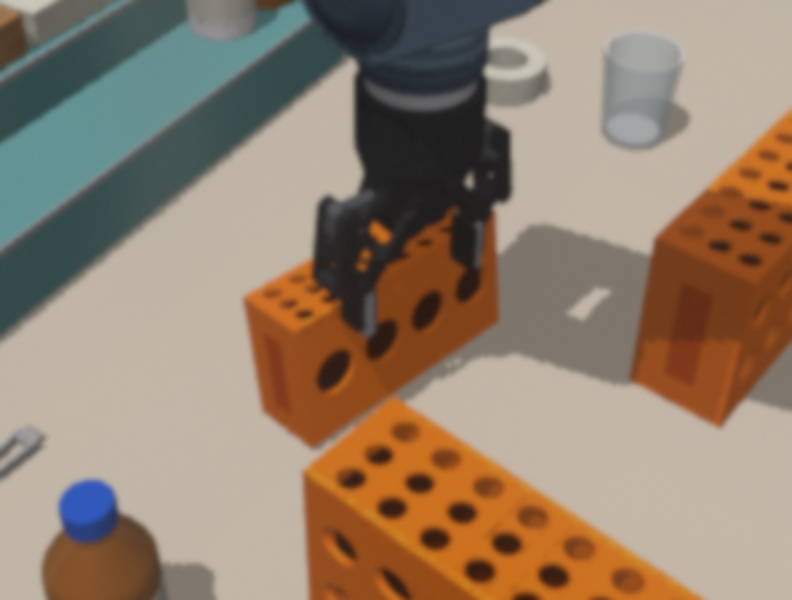

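The rack is tipping about its far edge without sliding. Continuing past the balance point.

```bash
python3 -m jog '[{"offset":[0.7,0,-0.2],"twist":[0,0,0]},{"offset":[1.4,0,-0.4],"twist":[0,0,0]},{"offset":[2.1,0,-0.6],"twist":[0,0,0]},{"offset":[2.8,0,-0.8],"twist":[0,0,0]},{"offset":[3.3,0,-1],"twist":[0,0,0]},{"offset":[3.3,0,-1],"twist":[0,0,0]},{"offset":[3.3,0,-1],"twist":[0,0,0]},{"offset":[3.3,0,-1],"twist":[0,0,0]}]'
python3 - <<'E'
from h import *
im=grab('side','side3')
a=cv2.resize(im['pixels'][150:400,150:480],None,fx=2.4,fy=2.4); cv2.imwrite('pics/c3.png',a)
for n in('side','scene'):
    im=grab(n,n+'3');W=cloud(im)
    m=orange(im,W,(.43,.75,-.15,.22)); P=W[m]; rect(P[P[:,2]<.056],n+' low'); T=P[(P[:,2]>.046)&(P[:,2]<.058)]; rect(T,'top')
    print(np.histogram(P[:,2],np.arange(.01,.13,.01))[0])
E
```

```text
time_s: 3.85
eef_pos: [0.5057, 0.0545, 0.2544]
orientation: [[0.98, -0.198, -0.001], [-0.198, -0.98, 0.0], [-0.001, 0.0, -1.0]]
ft_force: [-0.6, -0.3, 0.0]
grip_width: 0.0857
grasp_force: 0.0
side low 4409 [[506.0, -33.0], [600.0, -52.0], [635.0, 120.0], [540.0, 139.0]] [176.  96.] z [11. 51. 55.]
top 2648 [[506.0, -33.0], [600.0, -52.0], [635.0, 120.0], [540.0, 139.0]] [175.  96.] z [47. 53. 55.]
[ 405  461  495  608 2446    0    0    0   11   11    0]
scene low 3570 [[515.0, -39.0], [608.0, -58.0], [643.0, 118.0], [550.0, 136.0]] [179.  95.] z [11. 52. 55.]
top 2144 [[515.0, -37.0], [607.0, -55.0], [642.0, 116.0], [550.0, 135.0]] [175.  94.] z [47. 53. 55.]
[ 281  352  337  579 2023    0    0    0    0    3    2]
```

View pics/c3.png

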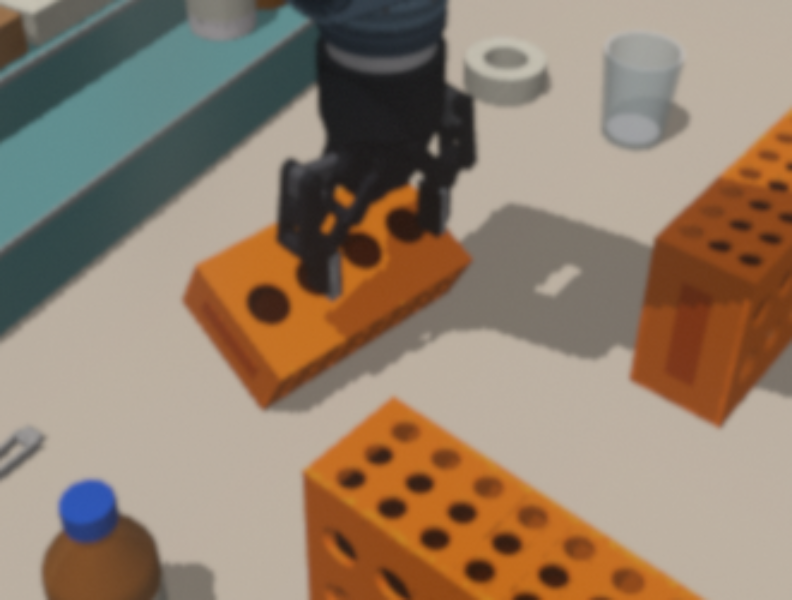

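That frame was mid-fall; depth measured just after it shows the rack flat: 53 mm high, 175×96 mm footprint, near face centre about (0.525, 0.052). I'll back off, lower, and re-measure.

```bash
python3 -m jog '[{"offset":[-2,0,0],"twist":[0,0,0]},{"offset":[-3.2,0,0],"twist":[0,0,0]},{"offset":[-3.2,0,3.5],"twist":[0,0,0]},{"offset":[-3.2,0,7],"twist":[0,0,0]},{"offset":[-3.2,0,7],"twist":[0,0,0]},{"offset":[-3.2,0,7],"twist":[0,0,0]}]'
python3 - <<'E'
from h import *
for n in('side','scene'):
    im=grab(n,n+'4');W=cloud(im)
    m=orange(im,W,(.43,.75,-.15,.22)); P=W[m]; T=P[(P[:,2]>.046)&(P[:,2]<.058)]; rect(T,'top')
E
```

```text
time_s: 4.6
eef_pos: [0.4744, 0.0609, 0.1848]
orientation: [[0.98, -0.198, -0.001], [-0.198, -0.98, 0.0], [-0.001, 0.0, -1.0]]
ft_force: [-0.1, -0.2, -0.0]
grip_width: 0.0858
grasp_force: 0.0
top 2369 [[512.0, -25.0], [605.0, -44.0], [638.0, 120.0], [545.0, 138.0]] [167.  95.] z [47. 52. 55.]
top 2176 [[513.0, -37.0], [607.0, -55.0], [642.0, 116.0], [548.0, 135.0]] [175.  96.] z [47. 53. 55.]
```

```bash
python3 -m jog '[{"offset":[2.5,0,0],"twist":[0,0,0]},{"offset":[4.2,0,0],"twist":[0,0,0]},{"offset":[5,0,0],"twist":[0,0,-0.01]},{"offset":[6,0,0],"twist":[0,0,-0.035]},{"offset":[7,-0.1,0],"twist":[0,0,-0.06]},{"offset":[8,-0.15,0],"twist":[0,0,-0.08]},{"offset":[9,-0.2,0],"twist":[0,0,-0.1]},{"offset":[10,-0.3,0],"twist":[0,0,-0.125]}]'
python3 - <<'E'
from h import *
for n in('side','scene'):
    im=grab(n,n+'5');W=cloud(im)
    m=orange(im,W,(.43,.8,-.15,.22)); P=W[m]; T=P[(P[:,2]>.046)&(P[:,2]<.058)]; rect(T,'top')
rel((.638,.038,.185),.073)
E
```

```text
time_s: 5.5
eef_pos: [0.5739, 0.0438, 0.1846]
orientation: [[0.997, -0.072, -0.0], [-0.072, -0.997, -0.0], [-0.0, 0.0, -1.0]]
ft_force: [-1.4, -0.1, 1.3]
grip_width: 0.0857
grasp_force: 0.7
top 1488 [[576.0, -42.0], [671.0, -49.0], [685.0, 125.0], [589.0, 132.0]] [175.  96.] z [47. 52. 55.]
top 2428 [[575.0, -44.0], [678.0, -51.0], [689.0, 123.0], [587.0, 129.0]] [174. 102.] z [47. 53. 55.]
offset cm [6.36 0.1  0.02] twist [ 0.    -0.002 -0.147] t 5.6 pos [0.5746 0.0437 0.1851] F [ 0.7 -0.7 -0.5] q [-0.12  0.37  1.85  0.    0.92  1.52]
```

The rack turns with the fingers as planned. Continuing, stopping about 5 mm short.

```bash
python3 -m jog '[{"offset":[1,0,0],"twist":[0,0,-0.02]},{"offset":[2,0,0],"twist":[0,0,-0.045]},{"offset":[3,-0.05,0],"twist":[0,0,-0.07]},{"offset":[4,-0.1,0],"twist":[0,0,-0.1]},{"offset":[5,-0.2,0],"twist":[0,0,-0.125]},{"offset":[5.7,-0.25,0],"twist":[0,0,-0.147]},{"offset":[6.2,-0.3,0],"twist":[0,0,-0.147]},{"offset":[6.2,-0.3,0],"twist":[0,0,-0.147]}]'
python3 - <<'E'
from h import *
for n in('side','scene'):
    im=grab(n,n+'6');W=cloud(im)
    m=orange(im,W,(.43,.8,-.15,.22)); P=W[m]; T=P[(P[:,2]>.046)&(P[:,2]<.058)]; rect(T,'top')
rel((.645,.045,.185),.073)
E
```

```text
time_s: 6.4
eef_pos: [0.6359, 0.0424, 0.1849]
orientation: [[0.997, 0.073, 0.001], [0.073, -0.997, -0.0], [0.001, 0.0, -1.0]]
ft_force: [-0.4, 0.3, 0.8]
grip_width: 0.0857
grasp_force: 0.0
top 1530 [[640.0, 132.0], [649.0, -17.0], [747.0, -11.0], [737.0, 139.0]] [ 97. 150.] z [47. 52. 55.]
top 2259 [[632.0, 128.0], [648.0, -46.0], [744.0, -37.0], [727.0, 137.0]] [ 96. 174.] z [48. 53. 55.]
offset cm [ 0.99 -0.19 -0.02] twist [ 0. -0. -0.] t 6.5 pos [0.6353 0.0424 0.1848] F [-1.   1.  -0.4] q [-0.11  0.49  1.69  0.    0.96  1.39]
```

```bash
python3 -m jog '[{"offset":[0.3,0,0],"twist":[0,0,0]},{"offset":[0.5,0,0],"twist":[0,0,0]},{"offset":[0.6,0,0],"twist":[0,0,0]},{"offset":[0.7,0,0],"twist":[0,0,0]},{"offset":[0.8,0,0],"twist":[0,0,0]}]'
python3 -m jog '[{"offset":[0.1,0,0],"twist":[0,0,0]},{"offset":[0.2,0,0],"twist":[0,0,0]},{"offset":[0.2,0,0],"twist":[0,0,0]}]'
python3 -m jog '[{"offset":[0.1,0,0],"twist":[0,0,0]},{"offset":[0.15,0,0],"twist":[0,0,0]},{"offset":[0.15,0,0],"twist":[0,0,0]}]'
```

```text
time_s: 7.0
eef_pos: [0.6432, 0.043, 0.1846]
orientation: [[0.997, 0.073, -0.0], [0.073, -0.997, 0.0], [-0.0, -0.0, -1.0]]
ft_force: [-0.9, 0.2, 0.6]
grip_width: 0.0856
grasp_force: 0.5
time_s: 7.3
eef_pos: [0.6442, 0.0429, 0.1846]
orientation: [[0.997, 0.074, -0.006], [0.074, -0.997, -0.001], [-0.006, 0.0, -1.0]]
ft_force: [-9.3, -2.7, 6.7]
grip_width: 0.0856
grasp_force: 5.1
time_s: 7.6
eef_pos: [0.6448, 0.043, 0.1843]
orientation: [[0.997, 0.074, -0.01], [0.074, -0.997, -0.0], [-0.01, -0.0, -1.0]]
ft_force: [-16.0, -3.4, 10.6]
grip_width: 0.0856
grasp_force: 8.1
```

Firm contact at 16 N. Next I'll release straight back and inspect.

```bash
python3 -m jog '[{"offset":[-0.2,0,0],"twist":[0,0,0]},{"offset":[-0.4,0,0],"twist":[0,0,0]},{"offset":[-1.5,0,0],"twist":[0,0,0]},{"offset":[-4,0,0],"twist":[0,0,0]},{"offset":[-6,0,-3],"twist":[0,0,0]},{"offset":[-6,0,-8],"twist":[0,0,0]},{"offset":[-6,0,-13],"twist":[0,0,0]},{"offset":[-6,0,-18],"twist":[0,0,0]}]'
python3 -m jog '[{"offset":[-3,5,-2],"twist":[0,0,0]},{"offset":[-6,10,-4],"twist":[0,0,0]},{"offset":[-9,15,-4],"twist":[0,0,0]},{"offset":[-9,20,-4],"twist":[0,0,0]},{"offset":[-9,20,-4],"twist":[0,0,0]}]'
python3 - <<'E'
from h import *
out=[]
for n in('side','scene'):
    im=grab(n,n+'7');W=cloud(im);hsv=cv2.cvtColor(im['pixels'],cv2.COLOR_BGR2HSV)
    m=orange(im,W,(.6,.8,-.15,.22)); P=W[m]; T=P[(P[:,2]>.046)&(P[:,2]<.058)]; rect(T,n+' top')
    # rack far & riser edge per y bin
    t=W[(hsv[...,0]>80)&(hsv[...,0]<100)&(hsv[...,1]>60)&(W[...,2]>.06)&(W[...,2]<.07)&(W[...,0]<.85)]
    for y in np.arange(-.02,.14,.03):
        a=T[abs(T[:,1]-y)<.008,0]; b=t[abs(t[:,1]-y)<.008,0]
        print(round(y,2),'rack far',np.round(np.percentile(a,[3,98])*1000) if len(a) else 0,'riser edge',np.round(np.percentile(b,3)*1000) if len(b) else 0)
    u,v=np.where(m)[1],np.where(m)[0]; r=im['pixels'][max(v.min()-25,0):v.max()+25,max(u.min()-25,0):u.max()+25]
    out.append(cv2.resize(r,(400,int(400*r.shape[0]/r.shape[1])),interpolation=cv2.INTER_CUBIC))
h=max(o.shape[0] for o in out); cv2.imwrite('pics/c7.png',np.hstack([cv2.copyMakeBorder(o,0,h-o.shape[0],0,0,cv2.BORDER_CONSTANT) for o in out]))
print(sensors.state()['time_s'])
E
```

```text
time_s: 8.4
eef_pos: [0.5867, 0.0388, 0.367]
orientation: [[0.997, 0.073, 0.002], [0.073, -0.997, 0.0], [0.002, 0.0, -1.0]]
ft_force: [0.9, -0.1, -0.2]
grip_width: 0.0855
grasp_force: 0.0
time_s: 8.9
eef_pos: [0.5108, -0.17, 0.406]
orientation: [[0.998, 0.07, 0.003], [0.07, -0.998, -0.002], [0.003, 0.002, -1.0]]
ft_force: [0.2, -0.1, 0.2]
grip_width: 0.0856
grasp_force: 0.0
side top 2877 [[644.0, 132.0], [658.0, -45.0], [756.0, -37.0], [743.0, 140.0]] [ 99. 178.] z [47. 52. 55.]
-0.02 rack far [659. 750.] riser edge 768.0
0.01 rack far [656. 748.] riser edge 763.0
0.04 rack far [654. 746.] riser edge 762.0
0.07 rack far [652. 746.] riser edge 760.0
0.1 rack far [650. 743.] riser edge 754.0
0.13 rack far [650. 739.] riser edge 753.0
scene top 2004 [[649.0, 128.0], [665.0, -44.0], [742.0, -37.0], [726.0, 136.0]] [ 78. 173.] z [48. 53. 56.]
-0.02 rack far [665. 737.] riser edge 757.0
0.01 rack far [665. 733.] riser edge 756.0
0.04 rack far [661. 732.] riser edge 56.0
0.07 rack far [659. 730.] riser edge 751.0
0.1 rack far [656. 727.] riser edge 750.0
0.13 rack far [656. 725.] riser edge 749.0
9.0
```

View pics/c7.png

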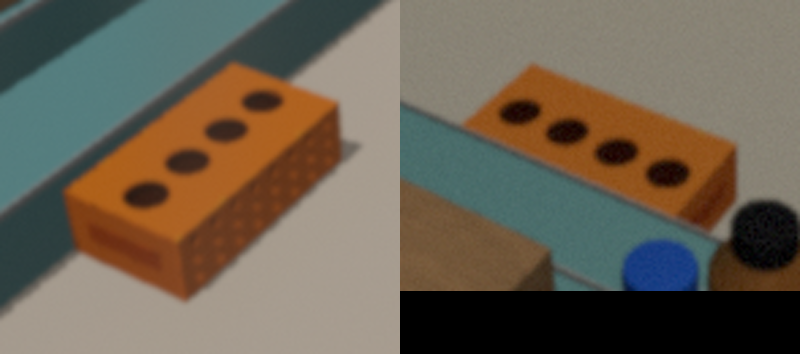

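View pics/scene7.png

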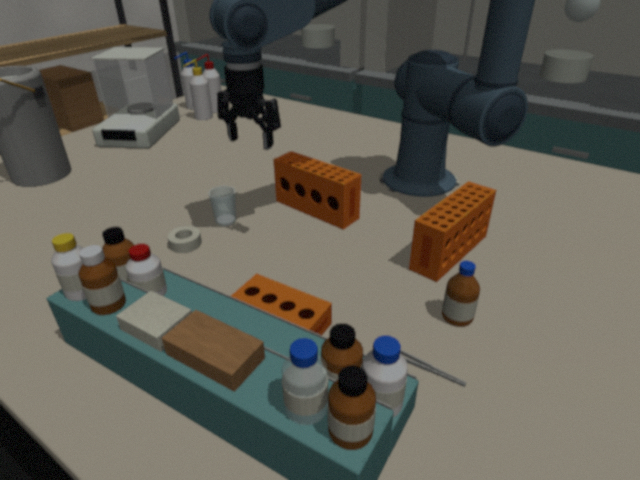

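Run:
```python
from h import *
def fit(n,hi=3,rack=True):
    im=load(n);W=cloud(im);hsv=cv2.cvtColor(im['pixels'],cv2.COLOR_BGR2HSV)
    if rack:
        P=W[orange(im,W,(.6,.8,-.15,.22))]; P=P[(P[:,2]>.046)&(P[:,2]<.058)]; ys=np.arange(-.03,.125,.008)
    else:
        P=W[(hsv[...,0]>80)&(hsv[...,0]<100)&(hsv[...,1]>60)&(W[...,2]>.01)&(W[...,2]<.05)&(W[...,0]<.79)]; ys=np.arange(-.22,.34,.01)
    b=[(y,np.percentile(q,hi)) for y in ys if len(q:=P[abs(P[:,1]-y)<.005,0])>8]
    b=np.array(b); c=np.polyfit(b[:,0],b[:,1],1); r=b[:,1]-np.polyval(c,b[:,0]); k=abs(r)<.003; c=np.polyfit(b[k,0],b[k,1],1); print(n,rack,hi,c.round(4),k.sum())
fit('side7',3);fit('side7',97);fit('scene7',3);fit('scene7',97);fit('side0',50,False);fit('side7',50,False)
```

```text
side7 True 3 [-0.0727  0.6572] 20
side7 True 97 [-0.0555  0.7471] 20
scene7 True 3 [-0.0793  0.6641] 20
scene7 True 97 [-0.0748  0.7341] 20
side0 False 50 [-0.0756  0.7527] 46
side7 False 50 [-0.0755  0.7527] 33
```

```bash
python3 -c "
from bench import ticket
print(ticket.hand_in())"
```

```text
the job is handed in; nothing more can be done
None
```

I pushed the smallest rack over so it lies flat with its four large holes up, then slid it flush against the front of the riser (parallel within about 0.3°). It pressed firmly at 16 N, no bystander was touched, and I handed the job in at about 9 s on the robot's clock.

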